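# Fetch the clay pot from behind the jars and set it warming

## Robot

A 6-joint arm with a two-finger parallel gripper is mounted at the origin on the work surface. World frame = base frame: x ahead of the robot, y to its left, z up, the work surface at z = 0. Lengths are in mm, angles in rad, forces in N, time in s.
With the tool pointing down it reaches from about 300 to 775 mm from the base axis. Payload 14.6 kg.
Tool frame: the origin (TCP) lies midway between the tips of the shut fingers; the grasp point (between the pads) lies behind it (manip.grip_depth is the z of the grasp point in the tool frame, in mm); z points along the fingers, y is the line along which they close (so a half turn about z gives the same grasp; the last joint's range is limited). The gripper opens to 94 mm and grips with 3 to 60 N. Pads are 16 mm wide; open, the fingers measure 119 mm over their backs; the gripper's body (75 mm by 177 mm) begins 78 mm behind the grasp point.
Start: joints at [-1.22, 0.3, 1.521, -0, 1.321, -0.067], TCP at [223.155, -502.684, 205.446] pointing down, gripper open.
Joint ranges: [-3.03, 3.03], [-0.79, 2.21], [0.23, 2.52], [-1.04, 4.18], [0, 3.07], [-2.55, 2.55]. Speed limits (rad/s): [2.22, 2.22, 2.57, 3.14, 3.14, 3.14].

## Interface

Orientations are given as [roll, pitch, yaw] about the fixed x, y, z axes, in that order (R = Rz(yaw) Ry(pitch) Rx(roll)).
In Python, from cell import manip gives the robot as it stands.
- The arm moves only by the shell command python3 -m creep FILE [OPENING] [FORCE], which reads ROWS from the file FILE. ROWS is a JSON list of rows, 1 to 5 of them, each an object with the fields x, y, z (the shift in a scale on which 1.0 is 250 mm), rx, ry, rz (a rotation vector in fractions of the full range, 1 being 2 pi rad); a field left out counts as zero; each row is the pose to reach, as a shift and turn from the pose commanded when the command began, along the tool's axes at that moment; what a row does not reach only later rows make up. A row lasts 1/10 s, in which the tool goes at most 50 mm and 0.15 rad, less where a joint would pass 70% of its speed; a pose out of reach is approached as far as the arm can. OPENING is the finger opening in mm, set as the command begins (- or left out keeps the last). The fingers move at their own pace and stop on an object; FORCE is the grip in N (left out, the last holds). Time passes only in rows, so rows that do not move let the fingers close. It prints the time, the measured TCP pose, the force, the opening and the grip force at its end. No shift or turn number may pass 1 either way. Input that does not fit is refused with a message, and nothing moves.
- manip.read_state(): the state, without advancing time (a new reading comes with each control period).
- manip.camera(name): name is "scene" or "top"; returns (picture, depth): 400x640x3 uint8, red, green, blue; 400x640 float32, mm along the optical axis (not along the pixel's ray), 0 where there is no reading.
- manip.camera_info(name): a dict with "K" (3x3 intrinsics, pixels), "rvec" (rotation vector, rad) and "tvec" (3), from world to camera coordinates, as OpenCV has them. Camera axes: x right, y down, z forward; pixel columns grow to the right and rows downward; lengths in mm; the calibration is good to about 2 mm. A picture is of the moment at which its call begins. camera_info takes no time and is no camera call.
- manip.sign_off(): hands the job in; it is judged then, once.
The state is a dict: "clock": time; "joints": joint angles; "qd": joint speeds; "effort": joint torques, N m; "eef_pos": TCP position; "eef_rot": TCP orientation; "wrist_force": force on the tool from outside, world axes, zero at the start; "moment": the same for the moment, N m; "finger_gap": finger opening in mm; "finger_force": force on a finger pad.
Only numpy, scipy, OpenCV 4.12 (cv2) and the standard library are available. Lean on these libraries where they do the work, as an engineer would, in place of code of your own. Each camera call takes 0.05 s, during which the arm holds its last target. There are 200 camera calls.

## Task

The low steel pot of clay is hemmed in by three glass jars in the divided jar tray. Lift the three jars out and stand them on the empty aluminium tray at the side, then fetch the pot and set it upright inside the ring of the warmer; only when it is there put the jars back in the jar tray, each in the compartment that fits its size. Keep everything upright, set it down gently, and leave the small weight in its bay of the tray where it is.

Things in the scene. Friction and masses are not known exactly. Their poses are not given: they have to be found in the camera images.
- jar_large: The widest glass jar: upright cylinder 60 mm in diameter, 115 mm tall, straight-sided all the way up (the top 20 mm is a steel lid of the same width), pale contents, about 0.4 kg. Grip it within 35 mm of its top: deeper, the gripper's body may meet the lid. Origin: centre of its underside, z up.
- jar_medium: The middle glass jar: straight-sided 46 mm cylinder up to 104 mm above its foot, then a sloping shoulder and a 28 mm steel cap; 126 mm tall in all, about 0.3 kg. Grip the glass within 35 mm of the top of the cap. Origin: centre of its underside, z up.
- jar_small: The narrowest glass jar: straight-sided 33 mm cylinder up to 104 mm, with a 31 mm steel cap on top; 118 mm tall in all, about 0.16 kg. Grip it within 35 mm of its top. Origin: centre of its underside, z up.
- pot: Low lidded steel pot: upright cylinder 66 mm in diameter, 60 mm high (lid fixed), with a black 18 mm knob on top to 70 mm; 0.35 kg. Origin: centre of its underside, z up. It starts on the jar tray's floor (6 mm above the bench) in the back row's middle bay, a jar to its left, right and front, 77 mm from centre to centre. Grip its upper 30 mm, above the tray's walls (30 mm above the bench).
- well_large: Fixed compartment of the large jar in the wooden jar tray (166 mm deep, 243 wide, walls up to 30 mm above the bench): pale block 76 mm square, pocket 72 mm square for the 60 mm jar, which starts in it. Origin: centre of the block's underside; pocket floor 6 mm, rim 24 mm above it (12 and 30 above the bench). x points to the tray's back, y to its left. Which bay is which varies.
- well_medium: Fixed compartment of the medium jar in the wooden jar tray (166 mm deep, 243 wide, walls up to 30 mm above the bench): pale block 76 mm square, pocket 57 mm square for the 46 mm jar, which starts in it. Origin: centre of the block's underside; pocket floor 6 mm, rim 24 mm above it (12 and 30 above the bench). x points to the tray's back, y to its left. Which bay is which varies.
- well_small: Fixed compartment of the small jar in the wooden jar tray (166 mm deep, 243 wide, walls up to 30 mm above the bench): pale block 76 mm square, pocket 44 mm square for the 33 mm jar, which starts in it. Origin: centre of the block's underside; pocket floor 6 mm, rim 24 mm above it (12 and 30 above the bench). x points to the tray's back, y to its left. Which bay is which varies.
- side_tray: Empty shallow aluminium tray, fixed, on one side (left or right) of the jar tray: 280 mm along its x, 130 mm along its y, floor 3 mm thick, rim 3 mm thick and 12 mm high. Origin: centre of its underside, on the bench. Room for the three jars in a row along its x, 90 mm apart.
- warmer: Grey electric pot warmer, fixed, on the other side: housing 124 mm wide (y) from x = -102 to +63 mm, control panel at -x. Origin: on the bench directly under the centre of its round heating plate. The plate's surface is 54 mm above the origin; a steel retaining ring stands 9 mm above it, 84 mm in diameter inside and 94 mm outside.
- lead_weight: Bystander: small dark metal weight, stepped disc 42 mm in diameter and 26 mm high, 0.18 kg, loose on the floor of the left or right bay of the jar tray's front row (the other of these bays holds a cork block 26 mm high). Origin: centre of its underside.

How it is judged:
By the outcome, as a careful person would: the job done as asked, in the order asked, and still so for the second after the job is handed in, with the robot touching nothing.
It also fails if it takes over 144 s, if anything falls off the work surface, if the arm or the gripper's body presses on something with over 40 N, if the wrist force passes 120 N, or if a joint passes its speed limit or range.

## Working session

There is one attempt and no reset: what is moved stays moved. The work goes in short steps, Python scripts to look and compute and a shell command to move; the robot and the scene stay as the last step left them, time stands still between calls to the robot, and variables do not carry over. Pictures are saved under pics/ and viewed, at most 14 in all, crops included, and the job is handed in when it is done.

```bash
ls; mkdir -p pics
python3 - <<'E'
from cell import manip
import cv2,numpy as np
for n in("scene","top"):
    p,d=manip.camera(n); cv2.imwrite(f"pics/{n}0.png",p[:,:,::-1]); np.save(f"pics/{n}0.npy",d)
    i=manip.camera_info(n); R=cv2.Rodrigues(np.array(i["rvec"],float))[0]; print(n,np.array(i["K"]).tolist(),(-R.T@np.array(i["tvec"]).ravel()).round(),R.round(2).tolist())
s=manip.read_state();print(s,manip.grip_depth)
E
```

```text
pics
scene [[430.34319693529875, 0.0, 309.9646989661422], [0.0, 430.34319693529875, 196.11112358031434], [0.0, 0.0, 1.0]] [1040. -528.  681.] [[0.77, 0.64, -0.02], [0.41, -0.52, -0.75], [-0.49, 0.57, -0.66]]
top [[423.22456131395165, 0.0, 321.57327042262466], [0.0, 423.22456131395165, 199.00277768181064], [0.0, 0.0, 1.0]] [412.   9. 931.] [[-0.02, -1.0, -0.01], [-0.98, 0.02, -0.17], [0.17, 0.01, -0.98]]
{'clock': 0.1, 'joints': array([-1.21959819e+00,  3.00411454e-01,  1.52149256e+00,  9.81711501e-06,
        1.32067922e+00, -6.66093591e-02]), 'qd': array([ 0.00101085, -0.00097125, -0.00395713, -0.00083034, -0.00108904,
        0.00145859]), 'effort': array([ 1.40639506e-03, -5.32645333e+01, -3.53281403e+01,  7.09078484e-02,
        2.34941411e-02, -9.20383377e-05]), 'eef_pos': array([ 223.08603695, -502.48538073,  204.95649021]), 'eef_rot': array([-3.14060491e+00, -7.54207265e-05,  4.17805027e-01]), 'wrist_force': array([-0.81473129, -0.61899657,  0.79270449]), 'moment': array([-0.03691974,  0.04474885,  0.01536086]), 'finger_force': 0.0, 'finger_gap': 94.31378196999256} -18.8
```

View pics/top0.png

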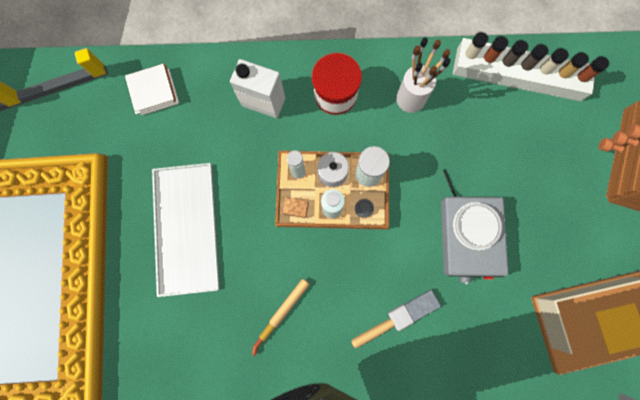

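View pics/scene0.png

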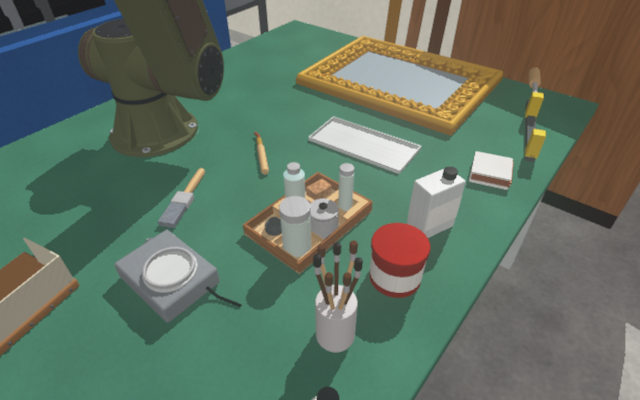

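The top view shows the jar tray at about (333,190). The small jar is back-left (296,165), the pot back-middle (332,168), the large jar back-right (373,165) and the medium jar front-middle (333,204). The cork is front-left (295,207) and the weight front-right (364,208). The side tray is on the left at (185,230), and the warmer plate is on the right at (478,227).

```bash
cat > h.py <<'E'
import cv2,numpy as np
from cell import manip
def cloud(n,d):
    i=manip.camera_info(n);K=np.array(i["K"],float);R=cv2.Rodrigues(np.array(i["rvec"],float))[0];t=np.array(i["tvec"],float).ravel()
    v,u=np.mgrid[:d.shape[0],:d.shape[1]]
    c=np.stack([(u-K[0,2])/K[0,0]*d,(v-K[1,2])/K[1,1]*d,d],-1)
    w=(c-t)@R; w[d<=0]=np.nan
    return w
def px(n,u,v,z):
    i=manip.camera_info(n);K=np.array(i["K"],float);R=cv2.Rodrigues(np.array(i["rvec"],float))[0];t=np.array(i["tvec"],float).ravel()
    r=R.T@np.linalg.inv(K)@[u,v,1];o=-R.T@t
    return (o+r*(z-o[2])/r[2])[:2]
E
python3 - <<'E'
from h import *
np.set_printoptions(suppress=True,precision=1)
for n in("top","scene"):
    d=np.load(f"pics/{n}0.npy");w=cloud(n,d)
    print(n,"bench z",np.nanmedian(w[300:330,200:240,2]) if n=="top" else "")
    box=lambda lo,hi,z0,z1:w[(w[...,0]>lo[0])&(w[...,0]<hi[0])&(w[...,1]>lo[1])&(w[...,1]<hi[1])&(w[...,2]>z0)&(w[...,2]<z1)]
    T=px("top",333,190,30)
    for nm,c,z in(("small",(296,158),130),("large",(374,158),127),("med",(333,201),138),("knob",(333,166),76),("potlid",(333,168),66),("weight",(364,208),32)):
        g=px("top",*c,z); q=box(g-45,g+45,z-5,z+5)
        if len(q): m=cv2.minEnclosingCircle(q[:,:2].astype(np.float32)); print(nm,g,len(q),q.mean(0),m)
    for nm,c,z0,z1,h in(("side",(185,230),7,20,(90,170)),("sidefloor",(185,230),1.5,20,(90,170)),("warmring",(478,227),57.5,70,(70,70)),("warmbody",(478,232),30,57,(120,100)),("traywall",(333,190),22,34,(120,150))):
        g=px("top",*c,20);q=box(g-np.array(h[::-1]) if nm[0]=="s" else g-np.array(h),g+np.array(h[::-1]) if nm[0]=="s" else g+np.array(h),z0,z1)
        if len(q): print(nm,g,len(q),cv2.minAreaRect(q[:,:2].astype(np.float32)),np.median(q[:,2]))
p=cv2.imread("pics/top0.png")
cv2.imwrite("pics/c1.png",cv2.resize(p[140:240,270:400],None,fx=6,fy=6,interpolation=cv2.INTER_CUBIC)[:600,:780])
E
```

```text
top bench z -0.22955952931817597
small [635.2  63.2] 189 [634.9  66.7 129.6] ((635.2595825195312, 66.82254028320312), 15.249068260192871)
large [632.1 -89.4] 711 [625.3 -88.4 126.7] ((626.1751708984375, -88.62274169921875), 30.115047454833984)
med [546.8  -6.6] 164 [550.9  -5.8 137.6] ((551.1658325195312, -5.97072172164917), 13.65910816192627)
knob [631.1  -9.9] 56 [631.4  -8.9  75.1] ((632.1536865234375, -9.077816009521484), 8.81440258026123)
potlid [629.3 -10. ] 671 [630.5  -9.2  65.7] ((631.7462768554688, -8.704317092895508), 33.07416915893555)
weight [547.9 -74.8] 450 [545.7 -61.7  30.2] ((547.7005004882812, -74.68871307373047), 61.51499938964844)
side [511.2 313.1] 755 ((516.4779663085938, 318.5706481933594), (280.668212890625, 131.9569091796875), 4.7507643699646) 11.194424201872046
sidefloor [511.2 313.1] 7063 ((511.14080810546875, 313.118408203125), (179.73907470703125, 339.8977355957031), 89.94684600830078) 3.3099062420326035
warmring [ 502.3 -319.1] 379 ((501.1147766113281, -305.507568359375), (93.40228271484375, 92.17436981201172), 72.64229583740234) 62.081691103372705
warm
[... 972 characters left out ...]
39453125, 315.6732177734375), (281.33367919921875, 138.0185546875), 4.645144939422607) 10.628171347218522
sidefloor [511.2 313.1] 3164 ((511.02349853515625, 312.9088134765625), (339.39202880859375, 179.7586669921875), 0.014482908882200718) 3.7094541329394035
warmring [ 502.3 -319.1] 485 ((501.556640625, -307.071044921875), (95.42179870605469, 92.16582489013672), 2.2259130477905273) 62.2034091990638
warmbody [ 491.6 -318.2] 4333 ((472.61468505859375, -306.7068786621094), (123.57315063476562, 186.4021453857422), 88.3853530883789) 48.389232387686526
traywall [591.3  -9.6] 2356 ((591.7210693359375, -9.306358337402344), (245.38380432128906, 169.02928161621094), 87.31300354003906) 29.5895889417685
```

View pics/c1.png

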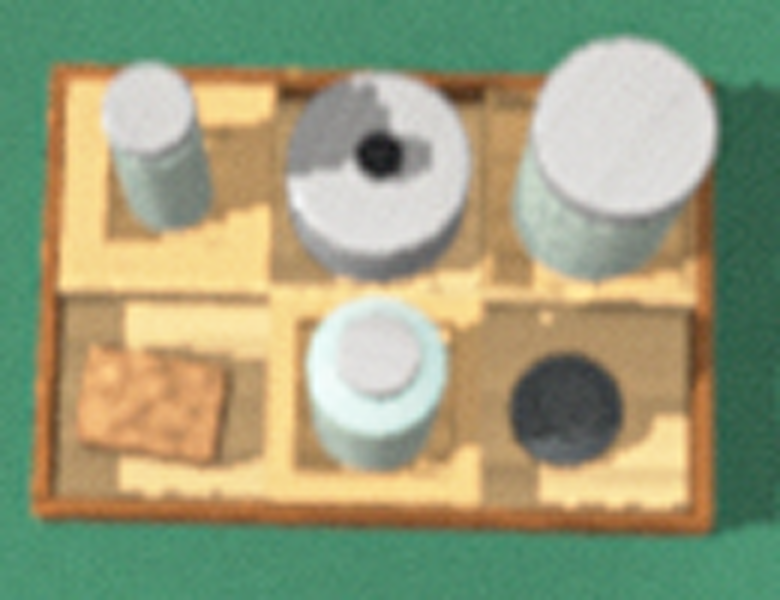

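The crop confirms the layout: small jar back-left, pot back-middle, large jar back-right, medium jar front-middle, cork front-left, weight front-right (565,410 in the crop). I'll turn the tool to yaw π/2 first, so tool x is world y and tool y is world x.

Units first: shifts go in shares of 250 mm and turns go in shares of 2 pi rad. So -0.58 rad is -0.0923.

```bash
echo '[{"rz": -0.0223}, {"rz": -0.0446}, {"rz": -0.0668}, {"rz": -0.0891}, {"rz": -0.0923}]' > mv.in && python3 -m creep mv.in 60
echo '[{"rz": -0.0223}, {"rz": -0.0446}, {"rz": -0.0668}, {"rz": -0.0891}, {"rz": -0.0912}]' > mv.in && python3 -m creep mv.in
python3 - <<'E'
from h import *
w=cloud("top",np.load("pics/top0.npy")).reshape(-1,3)
for y0 in range(-400,400,50):
    q=w[(w[:,0]>680)&(w[:,0]<830)&(w[:,1]>y0)&(w[:,1]<y0+50)&(w[:,2]>60)]
    if len(q): print(y0,q[:,0].min().round(),q[:,2].max().round())
s=manip.read_state();print(s["eef_pos"],s["eef_rot"],s["joints"].round(3))
E
```

```text
clock: 0.6
eef_pos: [223.1, -502.6, 205.1]
eef_rot: [-3.141, -0.0, 1.001]
wrist_force: [1.3, -0.2, 0.5]
finger_gap: 60.6
finger_force: 0.0
clock: 1.1
eef_pos: [223.1, -502.6, 205.2]
eef_rot: [-3.141, -0.0, 1.57]
wrist_force: [0.7, 0.0, 0.4]
finger_gap: 60.1
finger_force: 0.0
-250 772.0 220.0
-200 769.0 220.0
-100 777.0 102.0
-50 767.0 104.0
0 773.0 102.0
50 803.0 131.0
100 766.0 134.0
150 778.0 149.0
[ 223.12242833 -502.61140547  205.24820889] [-3.14146724e+00 -3.48971555e-04  1.57039675e+00] [-1.22   0.3    1.521  0.     1.321 -1.219]
```

To row units: 190 mm is 0.76, 152 mm is 0.608.

```bash
echo '[{"x": 0.152, "y": 0.11}, {"x": 0.304, "y": 0.22}, {"x": 0.456, "y": 0.33}, {"x": 0.608, "y": 0.44}, {"x": 0.76, "y": 0.55}]' > mv.in && python3 -m creep mv.in 60 >/dev/null
echo '[{"x": 0.152, "y": 0.11}, {"x": 0.304, "y": 0.22}, {"x": 0.456, "y": 0.33}, {"x": 0.608, "y": 0.44}, {"x": 0.76, "y": 0.55}]' > mv.in && python3 -m creep mv.in >/dev/null
echo '[{"x": 0.152, "y": 0.11}, {"x": 0.304, "y": 0.22}, {"x": 0.456, "y": 0.33}, {"x": 0.608, "y": 0.44}, {"x": 0.752, "y": 0.55}]' > mv.in && python3 -m creep mv.in
echo '[{"z": 0.12}, {"z": 0.24}, {"z": 0.24}, {"z": 0.24}]' > mv.in && python3 -m creep mv.in
python3 - <<'E'
from h import *
for n in("top","scene"):
    p,d=manip.camera(n); cv2.imwrite(f"pics/{n}1.png",p[:,:,::-1])
a=cv2.imread("pics/top1.png")[100:260,200:440];b=cv2.imread("pics/scene1.png")[100:260,220:460]
cv2.imwrite("pics/c2.png",cv2.resize(np.vstack([a,b]),None,fx=1.8,fy=1.8))
E
```

```text
clock: 2.6
eef_pos: [636.4, 67.3, 205.3]
eef_rot: [-3.141, 0.0, 1.565]
wrist_force: [0.1, -0.5, 0.4]
finger_gap: 60.1
finger_force: 0.0
clock: 3.0
eef_pos: [635.8, 65.2, 146.1]
eef_rot: [-3.141, -0.0, 1.567]
wrist_force: [0.3, -0.5, 1.0]
finger_gap: 60.1
finger_force: 0.0
```

View pics/c2.png

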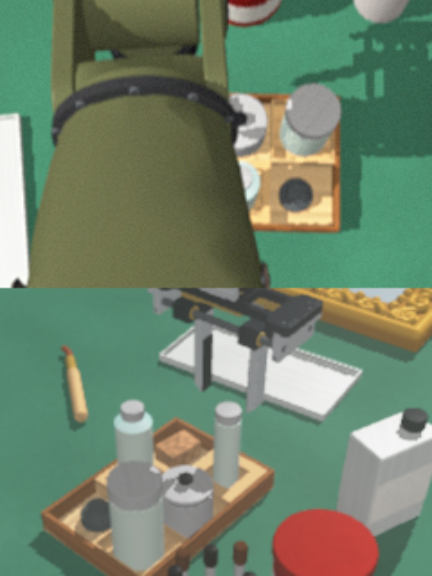

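Top: the arm covers the small jar. Scene (lower half): the fingers, at about (205,360) and (255,380), stand above and either side of the small jar (228,410). I'll go down, grip and lift.

To row units: 65 mm is 0.26, 50 mm is 0.2.

```bash
echo '[{"z": 0.1}, {"z": 0.2}, {"z": 0.26}, {"z": 0.26}, {"z": 0.26}]' > mv.in && python3 -m creep mv.in
echo '[{}, {}, {}, {}, {}]' > mv.in && python3 -m creep mv.in 25 15
echo '[{}, {}, {}, {}, {}]' > mv.in && python3 -m creep mv.in 25 20
echo '[{"z": -0.02}, {"z": -0.08}, {"z": -0.18}, {"z": -0.28}, {"z": -0.32}]' > mv.in && python3 -m creep mv.in
```

```text
clock: 3.6
eef_pos: [636.3, 65.2, 81.9]
eef_rot: [3.14, -0.0, 1.57]
wrist_force: [0.2, 0.4, -0.9]
finger_gap: 59.6
finger_force: 0.0
clock: 4.1
eef_pos: [635.8, 65.4, 80.8]
eef_rot: [3.141, -0.0, 1.571]
wrist_force: [0.2, 1.1, 2.3]
finger_gap: 32.6
finger_force: 15.0
clock: 4.6
eef_pos: [635.8, 65.3, 80.8]
eef_rot: [3.141, -0.0, 1.571]
wrist_force: [-0.1, -0.1, 6.2]
finger_gap: 32.3
finger_force: 20.0
clock: 5.1
eef_pos: [636.4, 65.4, 163.8]
eef_rot: [3.138, -0.0, 1.571]
wrist_force: [0.1, 0.7, -1.0]
finger_gap: 32.7
finger_force: 20.0
```

To row units: 140 mm is 0.56, 110 mm is 0.44.

```bash
echo '[{"x": 0.08, "y": -0.008}, {"x": 0.2, "y": -0.024}, {"x": 0.32, "y": -0.04}, {"x": 0.44, "y": -0.052}, {"x": 0.56, "y": -0.064}]' > mv.in && python3 -m creep mv.in>/dev/null
echo '[{"x": 0.12, "y": -0.016}, {"x": 0.24, "y": -0.032}, {"x": 0.36, "y": -0.044}, {"x": 0.44, "y": -0.052}, {"x": 0.476, "y": -0.056}]' > mv.in && python3 -m creep mv.in>/dev/null
echo '[{"z": 0.08}, {"z": 0.18}, {"z": 0.26}, {"z": 0.312}, {"z": 0.328}]' > mv.in && python3 -m creep mv.in
echo '[{"z": 0.006}, {"z": 0.012}, {"z": 0.018}, {"z": 0.022}, {"z": 0.024}]' > mv.in && python3 -m creep mv.in
python3 - <<'E'
from h import *
p,d=manip.camera("scene"); cv2.imwrite("pics/c3.png",cv2.resize(p[60:260,220:480,::-1],None,fx=2.5,fy=2.5))
E
```

```text
clock: 6.6
eef_pos: [605.4, 323.5, 77.0]
eef_rot: [-3.14, 0.001, 1.57]
wrist_force: [-0.1, -0.5, -1.9]
finger_gap: 32.3
finger_force: 20.0
clock: 7.1
eef_pos: [605.7, 324.4, 72.7]
eef_rot: [3.141, -0.0, 1.571]
wrist_force: [-0.2, 0.3, -1.7]
finger_gap: 33.1
finger_force: 20.0
```

View pics/c3.png

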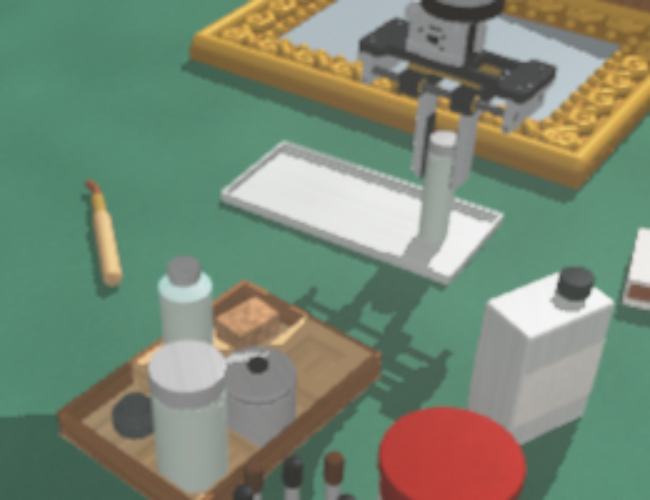

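The small jar (437,190) hangs upright just above the far end of the side tray. I'll touch down, release and rise.

To row units: 1.4 mm is 0.0056, 1 mm is 0.004.

```bash
echo '[{"z": 0.002}, {"z": 0.004}, {"z": 0.0056}, {"z": 0.0056}]' > mv.in && python3 -m creep mv.in
echo '[{}, {}, {}, {}, {}]' > mv.in && python3 -m creep mv.in 60
echo '[{"z": -0.12}, {"z": -0.28}, {"z": -0.44}, {"z": -0.536}, {"z": -0.536}]' > mv.in && python3 -m creep mv.in
```

```text
clock: 7.55
eef_pos: [605.8, 324.4, 71.8]
eef_rot: [3.141, -0.0, 1.571]
wrist_force: [-2.0, -1.2, 5.6]
finger_gap: 32.7
finger_force: 20.0
clock: 8.05
eef_pos: [605.7, 324.3, 71.0]
eef_rot: [-3.142, 0.0, 1.571]
wrist_force: [-1.2, 0.6, 0.6]
finger_gap: 59.4
finger_force: 0.0
clock: 8.55
eef_pos: [606.7, 324.8, 209.4]
eef_rot: [3.136, -0.003, 1.571]
wrist_force: [0.1, 0.2, 0.6]
finger_gap: 60.0
finger_force: 0.0
```

To row units: -210 mm is -0.84, -170 mm is -0.68.

```bash
echo '[{"x": -0.16, "y": -0.026}, {"x": -0.34, "y": -0.056}, {"x": -0.52, "y": -0.084}, {"x": -0.68, "y": -0.112}, {"x": -0.84, "y": -0.136}]' > mv.in && python3 -m creep mv.in 70 >/dev/null
echo '[{"x": -0.16, "y": -0.026}, {"x": -0.32, "y": -0.052}, {"x": -0.44, "y": -0.072}, {"x": -0.4864, "y": -0.0808}, {"x": -0.4864, "y": -0.0808, "z": 0.12}]' > mv.in && python3 -m creep mv.in>/dev/null
echo '[{}, {"z": 0.12}, {"z": 0.24}, {"z": 0.352}, {"z": 0.352}]' > mv.in && python3 -m creep mv.in
echo '[{}, {}, {}, {}, {}]' > mv.in && python3 -m creep mv.in 38 20
echo '[{}, {}, {}]' > mv.in && python3 -m creep mv.in 38 28
echo '[{"z": -0.02}, {"z": -0.08}, {"z": -0.18}, {"z": -0.28}, {"z": -0.32}]' > mv.in && python3 -m creep mv.in
```

```text
clock: 10.05
eef_pos: [549.9, -6.4, 84.3]
eef_rot: [-3.136, -0.001, 1.572]
wrist_force: [0.4, 0.3, 0.7]
finger_gap: 69.9
finger_force: 0.0
clock: 10.55
eef_pos: [552.0, -7.3, 88.3]
eef_rot: [3.14, 0.0, 1.571]
wrist_force: [-1.8, 1.0, 6.7]
finger_gap: 45.5
finger_force: 20.0
clock: 10.85
eef_pos: [552.0, -7.3, 88.3]
eef_rot: [3.14, 0.0, 1.571]
wrist_force: [-1.9, 0.1, 6.2]
finger_gap: 45.8
finger_force: 28.0
clock: 11.35
eef_pos: [552.1, -7.3, 169.4]
eef_rot: [3.139, 0.0, 1.571]
wrist_force: [-0.0, 0.8, -3.7]
finger_gap: 45.8
finger_force: 28.0
```

To row units: 160 mm is 0.64, 125 mm is 0.5.

```bash
echo '[{"x": 0.08, "y": -0.008}, {"x": 0.22, "y": -0.024}, {"x": 0.36, "y": -0.04}, {"x": 0.5, "y": -0.056}, {"x": 0.64, "y": -0.072}]' > mv.in && python3 -m creep mv.in>/dev/null
echo '[{"x": 0.14, "y": -0.016}, {"x": 0.28, "y": -0.032}, {"x": 0.42, "y": -0.044}, {"x": 0.56, "y": -0.06}, {"x": 0.6572, "y": -0.0696}]' > mv.in && python3 -m creep mv.in>/dev/null
echo '[{"z": 0.08}, {"z": 0.18}, {"z": 0.26}, {"z": 0.312}, {"z": 0.328}]' > mv.in && python3 -m creep mv.in
echo '[{"z": 0.006}, {"z": 0.012}, {"z": 0.016}, {"z": 0.018}, {"z": 0.018}]' > mv.in && python3 -m creep mv.in
```

```text
clock: 12.85
eef_pos: [515.4, 316.6, 83.3]
eef_rot: [-3.139, 0.001, 1.571]
wrist_force: [-0.2, 0.3, -1.7]
finger_gap: 45.6
finger_force: 28.0
clock: 13.35
eef_pos: [516.2, 317.1, 80.8]
eef_rot: [3.141, -0.0, 1.571]
wrist_force: [-0.0, 0.2, -2.8]
finger_gap: 45.8
finger_force: 28.0
```

To row units: 1.5 mm is 0.006, 1 mm is 0.004.

```bash
echo '[{"z": 0.002}, {"z": 0.004}, {"z": 0.006}, {"z": 0.006}]' > mv.in && python3 -m creep mv.in
python3 - <<'E'
from h import *
p,d=manip.camera("scene"); cv2.imwrite("pics/c4.png",cv2.resize(p[60:260,220:480,::-1],None,fx=2.5,fy=2.5))
E
```

```text
clock: 13.75
eef_pos: [516.1, 317.1, 79.4]
eef_rot: [3.141, -0.0, 1.571]
wrist_force: [-2.5, 0.1, 1.5]
finger_gap: 45.5
finger_force: 28.0
```

View pics/c4.png

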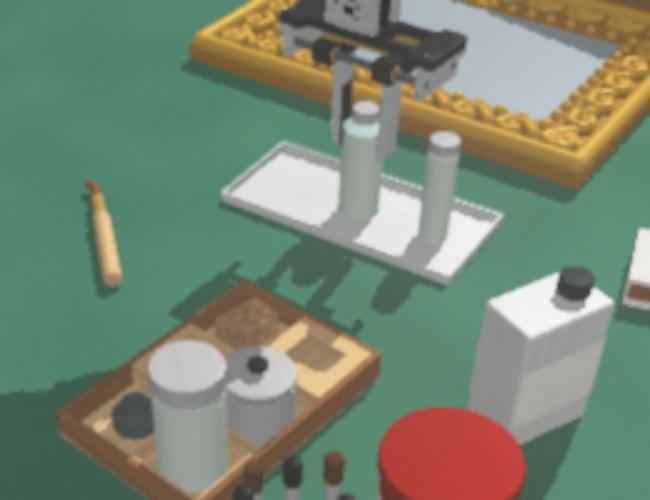

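The medium jar (360,165) stands in the middle of the side tray with the small jar (440,190) beside it, both upright. I'll release and go to the large jar.

To row units: -220 mm is -0.88, -126 mm is -0.504.

```bash
echo '[{}, {}, {}, {}, {}]' > mv.in && python3 -m creep mv.in 66
echo '[{"z": -0.12}, {"z": -0.28}, {"z": -0.44}, {"z": -0.504}, {"z": -0.504}]' > mv.in && python3 -m creep mv.in
echo '[{"x": -0.16, "y": 0.044}, {"x": -0.34, "y": 0.092}, {"x": -0.52, "y": 0.14}, {"x": -0.7, "y": 0.188}, {"x": -0.88, "y": 0.24}]' > mv.in && python3 -m creep mv.in 88 >/dev/null
echo '[{"x": -0.18, "y": 0.048}, {"x": -0.36, "y": 0.096}, {"x": -0.54, "y": 0.148}, {"x": -0.68, "y": 0.184}, {"x": -0.7456, "y": 0.2}]' > mv.in && python3 -m creep mv.in>/dev/null
echo '[{}, {"z": 0.12}, {"z": 0.24}, {"z": 0.24}]' > mv.in && python3 -m creep mv.in
echo '[{"z": 0.1}, {"z": 0.2}, {"z": 0.26}, {"z": 0.26}, {"z": 0.26}]' > mv.in && python3 -m creep mv.in
echo '[{}, {}, {}, {}, {}]' > mv.in && python3 -m creep mv.in 52 20
echo '[{}, {}, {}]' > mv.in && python3 -m creep mv.in 52 30
```

```text
clock: 14.3
eef_pos: [516.1, 317.0, 79.0]
eef_rot: [3.142, -0.0, 1.571]
wrist_force: [0.9, 0.3, -0.1]
finger_gap: 65.8
finger_force: 0.0
clock: 14.8
eef_pos: [516.8, 317.4, 207.7]
eef_rot: [3.138, -0.002, 1.571]
wrist_force: [-0.5, -0.2, -0.5]
finger_gap: 65.8
finger_force: 0.0
clock: 16.2
eef_pos: [624.0, -87.4, 140.6]
eef_rot: [-3.134, -0.002, 1.572]
wrist_force: [-0.2, 0.0, -0.3]
finger_gap: 88.2
finger_force: 0.0
clock: 16.7
eef_pos: [626.6, -89.1, 81.4]
eef_rot: [3.14, 0.0, 1.571]
wrist_force: [-0.3, 0.5, 1.0]
finger_gap: 87.8
finger_force: 0.0
clock: 17.2
eef_pos: [626.2, -89.4, 80.4]
eef_rot: [3.141, 0.0, 1.571]
wrist_force: [0.6, 0.3, 2.1]
finger_gap: 59.9
finger_force: 20.0
clock: 17.5
eef_pos: [626.2, -89.4, 80.4]
eef_rot: [3.141, 0.0, 1.571]
wrist_force: [0.5, 0.1, 5.3]
finger_gap: 59.3
finger_force: 30.0
```

To row units: -100 mm is -0.4, -80 mm is -0.32.

```bash
echo '[{"z": -0.02}, {"z": -0.08}, {"z": -0.2}, {"z": -0.32}, {"z": -0.4}]' > mv.in && python3 -m creep mv.in
echo '[{"x": 0.08, "y": -0.04}, {"x": 0.2, "y": -0.1}, {"x": 0.32, "y": -0.16}, {"x": 0.46, "y": -0.23}, {"x": 0.6, "y": -0.3}]' > mv.in && python3 -m creep mv.in>/dev/null
echo '[{"x": 0.14, "y": -0.07}, {"x": 0.28, "y": -0.14}, {"x": 0.42, "y": -0.21}, {"x": 0.56, "y": -0.28}, {"x": 0.68, "y": -0.34}]' > mv.in && python3 -m creep mv.in>/dev/null
echo '[{"x": 0.12, "y": -0.06}, {"x": 0.22, "y": -0.108}, {"x": 0.28, "y": -0.14}, {"x": 0.316, "y": -0.156}, {"x": 0.316, "y": -0.156}]' > mv.in && python3 -m creep mv.in
echo '[{"z": 0.1}, {"z": 0.24}, {"z": 0.34}, {"z": 0.396}, {"z": 0.412}]' > mv.in && python3 -m creep mv.in
echo '[{"z": 0.006}, {"z": 0.012}, {"z": 0.016}, {"z": 0.018}, {"z": 0.018}]' > mv.in && python3 -m creep mv.in
```

```text
clock: 18.0
eef_pos: [626.3, -89.4, 183.1]
eef_rot: [3.139, 0.0, 1.571]
wrist_force: [-0.6, 0.0, -3.5]
finger_gap: 60.0
finger_force: 30.0
clock: 19.5
eef_pos: [426.7, 310.2, 180.5]
eef_rot: [3.141, -0.0, 1.572]
wrist_force: [0.4, -0.7, -3.2]
finger_gap: 60.0
finger_force: 30.0
clock: 20.0
eef_pos: [427.1, 308.8, 76.1]
eef_rot: [-3.14, 0.001, 1.57]
wrist_force: [-0.3, 1.0, -3.7]
finger_gap: 59.8
finger_force: 30.0
clock: 20.5
eef_pos: [427.1, 309.7, 72.9]
eef_rot: [3.141, -0.0, 1.571]
wrist_force: [-0.4, -1.1, -3.4]
finger_gap: 59.9
finger_force: 30.0
```

```bash
echo '[{"z": 0.002}, {"z": 0.004}, {"z": 0.006}, {"z": 0.006}]' > mv.in && python3 -m creep mv.in
echo '[{}, {}, {}, {}, {}]' > mv.in && python3 -m creep mv.in 77
echo '[{"z": -0.12}, {"z": -0.28}, {"z": -0.44}, {"z": -0.536}, {"z": -0.536}]' > mv.in && python3 -m creep mv.in
echo '[{"x": -0.16, "y": 0.1}, {"x": -0.32, "y": 0.204}, {"x": -0.48, "y": 0.308}, {"x": -0.64, "y": 0.412}, {"x": -0.8, "y": 0.512}]' > mv.in && python3 -m creep mv.in 90 >/dev/null
echo '[{"x": -0.16, "y": 0.1}, {"x": -0.32, "y": 0.204}, {"x": -0.42, "y": 0.272}, {"x": -0.4772, "y": 0.308}, {"x": -0.4772, "y": 0.308, "z": 0.12}]' > mv.in && python3 -m creep mv.in>/dev/null
echo '[{"z": 0.12}, {"z": 0.24}, {"z": 0.24}, {"z": 0.24}]' > mv.in && python3 -m creep mv.in
python3 - <<'E'
from h import *
p,d=manip.camera("scene"); cv2.imwrite("pics/c5.png",cv2.resize(p[60:300,200:480,::-1],None,fx=2.5,fy=2.5))
w=cloud("scene",d)
for nm,c,z in(("small",(605.7,324.3),121),("med",(516,317),129),("large",(427,309.6),118),("knob",(632,-10),76),("potlid",(632,-10),66)):
    q=w[(np.hypot(w[...,0]-c[0],w[...,1]-c[1])<42)&(abs(w[...,2]-z)<5)]
    if len(q): print(nm,len(q),q.mean(0).round(1),cv2.minEnclosingCircle(q[:,:2].astype(np.float32)))
E
```

```text
clock: 20.9
eef_pos: [427.1, 309.7, 71.4]
eef_rot: [3.141, -0.0, 1.571]
wrist_force: [-0.8, 0.4, 1.5]
finger_gap: 60.0
finger_force: 30.0
clock: 21.4
eef_pos: [427.1, 309.6, 71.0]
eef_rot: [3.142, -0.0, 1.571]
wrist_force: [-0.2, 0.3, 0.2]
finger_gap: 76.9
finger_force: 0.0
clock: 21.9
eef_pos: [428.1, 310.3, 208.5]
eef_rot: [3.137, -0.003, 1.571]
wrist_force: [-0.5, 0.2, -0.7]
finger_gap: 76.9
finger_force: 0.0
clock: 23.3
eef_pos: [632.0, -9.7, 115.0]
eef_rot: [-3.141, -0.0, 1.571]
wrist_force: [-0.3, 0.2, 0.4]
finger_gap: 89.5
finger_force: 0.0
small 82 [606.2 321.1 120.8] ((604.727783203125, 323.47320556640625), 16.971149444580078)
med 63 [516.1 312.8 128.4] ((515.1976318359375, 314.5234069824219), 13.780556678771973)
large 31 [445.9 319.7 117.6] ((441.3423767089844, 322.5706787109375), 21.703474044799805)
knob 49 [632.8 -12.5  75.5] ((632.364013671875, -12.435497283935547), 9.155718803405762)
potlid 504 [634.2 -14.4  66.1] ((632.3860473632812, -10.431102752685547), 33.686302185058594)
```

View pics/c5.png

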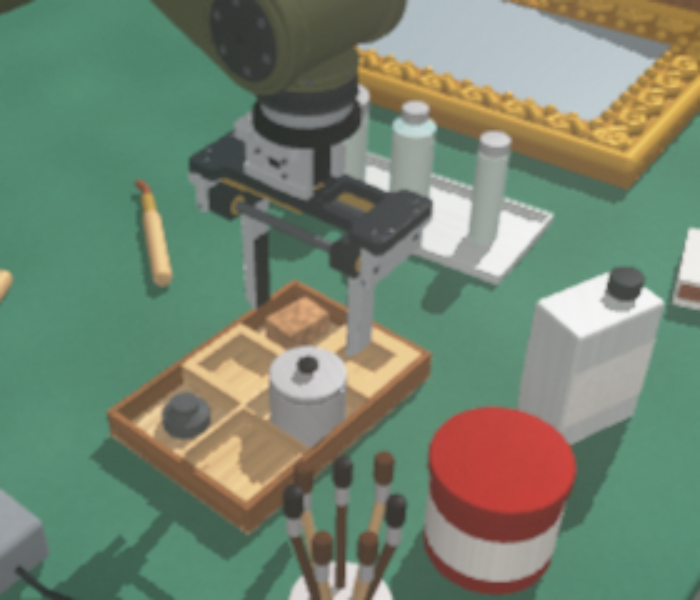

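The three jars stand upright on the side tray ((350,130), (410,160), (490,190)). The pot (307,390) is free, and the open fingers are above and either side of it. I'll descend and grip.

To row units: 79 mm is 0.316, 70 mm is 0.28.

```bash
echo '[{"z": 0.1}, {"z": 0.2}, {"z": 0.28}, {"z": 0.316}, {"z": 0.316}]' > mv.in && python3 -m creep mv.in
echo '[{}, {}, {}, {}, {}]' > mv.in && python3 -m creep mv.in 58 20
echo '[{}, {}, {}]' > mv.in && python3 -m creep mv.in 58 35
echo '[{"z": -0.02}, {"z": -0.08}, {"z": -0.2}, {"z": -0.32}, {"z": -0.4}]' > mv.in && python3 -m creep mv.in
```

```text
clock: 23.85
eef_pos: [632.2, -9.7, 36.3]
eef_rot: [-3.142, -0.0, 1.571]
wrist_force: [0.4, 0.3, -0.6]
finger_gap: 90.1
finger_force: 0.0
clock: 24.35
eef_pos: [632.5, -9.7, 36.9]
eef_rot: [3.14, 0.0, 1.571]
wrist_force: [-1.3, 0.8, 6.5]
finger_gap: 65.5
finger_force: 20.0
clock: 24.65
eef_pos: [632.5, -9.7, 36.9]
eef_rot: [3.14, 0.0, 1.571]
wrist_force: [-0.0, -0.4, 6.8]
finger_gap: 65.6
finger_force: 35.0
clock: 25.15
eef_pos: [632.4, -9.7, 139.2]
eef_rot: [3.139, 0.0, 1.571]
wrist_force: [0.1, -0.8, -3.7]
finger_gap: 65.4
finger_force: 35.0
```

To row units: -145 mm is -0.58, -110 mm is -0.44.

```bash
echo '[{"x": -0.08, "y": -0.036}, {"x": -0.18, "y": -0.08}, {"x": -0.3, "y": -0.132}, {"x": -0.44, "y": -0.194}, {"x": -0.58, "y": -0.256}]' > mv.in && python3 -m creep mv.in>/dev/null
echo '[{"x": -0.14, "y": -0.062}, {"x": -0.28, "y": -0.124}, {"x": -0.42, "y": -0.186}, {"x": -0.54, "y": -0.24}, {"x": -0.6064, "y": -0.2668}]' > mv.in && python3 -m creep mv.in>/dev/null
echo '[{}, {"z": 0.04}, {"z": 0.08}, {"z": 0.12}, {"z": 0.12}]' > mv.in && python3 -m creep mv.in
python3 - <<'E'
from h import *
C=[]
for n in("top","scene"):
    p,d=manip.camera(n); C.append(p[:,:,::-1]); w=cloud(n,d)
    q=w[(np.hypot(w[...,0]-501.3,w[...,1]+306.3)<60)&(abs(w[...,2]-62)<3.5)]
    if len(q)>20: print(n,len(q),cv2.minEnclosingCircle(q[:,:2].astype(np.float32)))
cv2.imwrite("pics/c6.png",cv2.resize(np.vstack([C[0][160:300,400:580],C[1][210:350,80:260]]),None,fx=2.1,fy=2.1))
E
```

```text
clock: 26.65
eef_pos: [501.0, -305.1, 103.9]
eef_rot: [-3.139, -0.002, 1.572]
wrist_force: [-0.2, 0.6, -4.2]
finger_gap: 65.5
finger_force: 35.0
top 199 ((501.4058532714844, -304.5306701660156), 46.629337310791016)
scene 317 ((502.3133850097656, -307.1163635253906), 47.256187438964844)
```

View pics/c6.png

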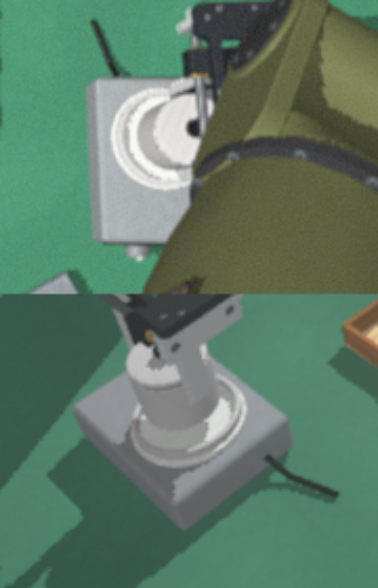

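In both views the pot (top (170,125), scene (175,395)) hangs upright over the centre of the ring. The ring fit, centred near (501.8,−305.9), agrees with the TCP, so I'll lower it.

To row units: 18 mm is 0.072, 16 mm is 0.064.

```bash
echo '[{"z": 0.024}, {"z": 0.048}, {"z": 0.064}, {"z": 0.072}, {"z": 0.072}]' > mv.in && python3 -m creep mv.in
echo '[{"z": 0.0032}, {"z": 0.0064}, {"z": 0.0088}, {"z": 0.0096}, {"z": 0.0096}]' > mv.in && python3 -m creep mv.in
```

```text
clock: 27.25
eef_pos: [501.2, -306.3, 87.7]
eef_rot: [-3.141, -0.0, 1.571]
wrist_force: [-0.1, 1.0, -4.6]
finger_gap: 65.7
finger_force: 35.0
clock: 27.75
eef_pos: [501.4, -306.3, 85.7]
eef_rot: [3.142, 0.0, 1.571]
wrist_force: [0.6, 0.1, -4.1]
finger_gap: 65.7
finger_force: 35.0
```

```bash
echo '[{"z": 0.002}, {"z": 0.004}, {"z": 0.0048}, {"z": 0.0048}]' > mv.in && python3 -m creep mv.in
```

```text
clock: 28.15
eef_pos: [501.4, -306.3, 84.9]
eef_rot: [3.141, 0.0, 1.571]
wrist_force: [-3.3, 1.1, 4.3]
finger_gap: 66.0
finger_force: 35.0
```

To row units: 220 mm is 0.88, -121 mm is -0.484.

```bash
echo '[{}, {}, {}, {}, {}]' > mv.in && python3 -m creep mv.in 88
echo '[{"z": -0.1}, {"z": -0.24}, {"z": -0.4}, {"z": -0.484}, {"z": -0.484}]' > mv.in && python3 -m creep mv.in
echo '[{"x": 0.18}, {"x": 0.36}, {"x": 0.54}, {"x": 0.72}, {"x": 0.88}]' > mv.in && python3 -m creep mv.in 77 >/dev/null
python3 - <<'E'
from h import *
C=[]
for n in("top","scene"):
    p,d=manip.camera(n); C.append(p[:,:,::-1]); w=cloud(n,d)
    for nm,c,z,r in(("pot",(501.3,-306.3),114,38),("ring",(501.3,-306.3),62,60),("small",(605.7,324.3),121,42),("med",(516,317),129,42),("large",(427,309.6),118,42)):
        q=w[(np.hypot(w[...,0]-c[0],w[...,1]-c[1])<r)&(abs(w[...,2]-z)<4)]
        if len(q)>20: print(n,nm,len(q),q.mean(0).round(1),cv2.minEnclosingCircle(q[:,:2].astype(np.float32)))
cv2.imwrite("pics/c7.png",cv2.resize(C[1][60:350,80:480],None,fx=2,fy=2))
E
```

```text
clock: 28.65
eef_pos: [501.4, -306.3, 84.4]
eef_rot: [3.142, 0.0, 1.571]
wrist_force: [-0.7, 0.8, -0.4]
finger_gap: 87.9
finger_force: 0.0
clock: 29.15
eef_pos: [502.3, -306.9, 208.8]
eef_rot: [3.137, 0.003, 1.571]
wrist_force: [0.7, -0.3, -0.7]
finger_gap: 87.8
finger_force: 0.0
top pot 820 [ 500.5 -304.5  113.6] ((501.3543701171875, -305.0659484863281), 32.99139404296875)
top ring 131 [ 485.3 -310.6   62. ] ((501.4580078125, -305.3658142089844), 46.88191223144531)
top small 186 [604.6 325.  120.7] ((604.84423828125, 325.6813659667969), 15.332923889160156)
top med 166 [514.7 317.  128.9] ((514.8307495117188, 317.69769287109375), 14.04255485534668)
top large 766 [426.7 309.3 117.8] ((426.82952880859375, 309.8282470703125), 29.87955093383789)
scene pot 748 [ 504.1 -309.1  113.8] ((501.4608154296875, -308.2938232421875), 33.479251861572266)
scene ring 426 [ 520.8 -316.4   62.1] ((501.8526306152344, -307.5188293457031), 47.4286003112793)
scene small 82 [606.1 321.2 120.8] ((604.1943969726562, 321.37939453125), 17.98504638671875)
scene med 57 [515.6 313.2 128.9] ((514.6989135742188, 313.58056640625), 14.224530220031738)
scene large 221 [428.6 304.9 117.8] ((428.0912780761719, 307.9088134765625), 31.172876358032227)
```

View pics/c7.png

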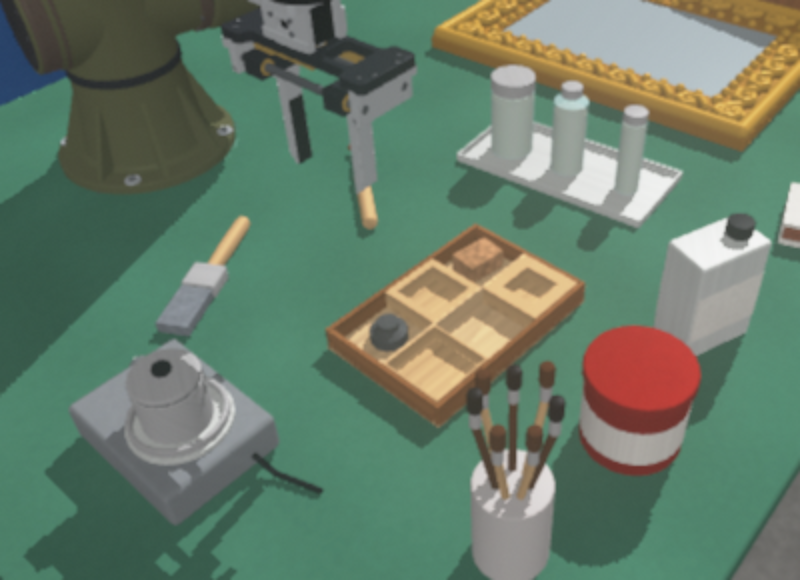

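The pot (165,400) stands upright and centred in the warmer's ring. The three jars stand on the side tray, the weight (390,330) is still in its bay, and the wells are empty. Next I return the large jar.

To row units: 220 mm is 0.88, 180 mm is 0.72.

```bash
echo '[{"x": 0.18, "y": -0.032}, {"x": 0.36, "y": -0.068}, {"x": 0.54, "y": -0.1}, {"x": 0.72, "y": -0.136}, {"x": 0.88, "y": -0.164}]' > mv.in && python3 -m creep mv.in 77 >/dev/null
echo '[{"x": 0.18, "y": -0.032}, {"x": 0.36, "y": -0.068}, {"x": 0.54, "y": -0.104}, {"x": 0.66, "y": -0.124}, {"x": 0.7036, "y": -0.1332}]' > mv.in && python3 -m creep mv.in>/dev/null
echo '[{}, {"z": 0.08}, {"z": 0.2}, {"z": 0.24}, {"z": 0.24}]' > mv.in && python3 -m creep mv.in
echo '[{"z": 0.1}, {"z": 0.2}, {"z": 0.2976}, {"z": 0.2976}, {"z": 0.2976}]' > mv.in && python3 -m creep mv.in
echo '[{}, {}, {}, {}, {}]' > mv.in && python3 -m creep mv.in 52 20
echo '[{}, {}, {}]' > mv.in && python3 -m creep mv.in 52 30
echo '[{"z": -0.02}, {"z": -0.08}, {"z": -0.2}, {"z": -0.32}, {"z": -0.436}]' > mv.in && python3 -m creep mv.in
```

```text
clock: 31.25
eef_pos: [427.1, 308.2, 144.4]
eef_rot: [-3.139, 0.002, 1.569]
wrist_force: [0.6, -0.2, 0.5]
finger_gap: 77.1
finger_force: 0.0
clock: 31.75
eef_pos: [427.8, 309.6, 72.5]
eef_rot: [3.141, -0.001, 1.57]
wrist_force: [-0.4, 0.4, 0.3]
finger_gap: 77.0
finger_force: 0.0
clock: 32.25
eef_pos: [427.5, 309.9, 72.1]
eef_rot: [3.14, -0.001, 1.571]
wrist_force: [-1.9, -0.5, 6.7]
finger_gap: 59.8
finger_force: 20.0
clock: 32.55
eef_pos: [427.5, 309.9, 72.2]
eef_rot: [3.14, -0.001, 1.571]
wrist_force: [-3.1, -0.9, 7.5]
finger_gap: 59.8
finger_force: 30.0
clock: 33.05
eef_pos: [426.7, 309.4, 181.3]
eef_rot: [-3.141, 0.0, 1.571]
wrist_force: [0.4, 0.1, -3.5]
finger_gap: 59.8
finger_force: 30.0
```

To row units: -150 mm is -0.6, -115 mm is -0.46.

```bash
echo '[{"x": -0.08, "y": 0.04}, {"x": -0.2, "y": 0.1}, {"x": -0.32, "y": 0.16}, {"x": -0.46, "y": 0.23}, {"x": -0.6, "y": 0.3}]' > mv.in && python3 -m creep mv.in>/dev/null
echo '[{"x": -0.14, "y": 0.07}, {"x": -0.28, "y": 0.14}, {"x": -0.42, "y": 0.21}, {"x": -0.56, "y": 0.28}, {"x": -0.68, "y": 0.34}]' > mv.in && python3 -m creep mv.in>/dev/null
echo '[{"x": -0.12, "y": 0.06}, {"x": -0.22, "y": 0.11}, {"x": -0.28, "y": 0.14}, {"x": -0.312, "y": 0.1572}, {"x": -0.312, "y": 0.1572}]' > mv.in && python3 -m creep mv.in >/dev/null
echo '[{"z": 0.08}, {"z": 0.16}, {"z": 0.24}, {"z": 0.272}, {"z": 0.272}]' > mv.in && python3 -m creep mv.in
echo '[{"z": 0.028}, {"z": 0.056}, {"z": 0.08}, {"z": 0.104}, {"z": 0.112}]' > mv.in && python3 -m creep mv.in
echo '[{"z": 0.0028}, {"z": 0.0056}, {"z": 0.0068}, {"z": 0.0068}, {"z": 0.0068}]' > mv.in && python3 -m creep mv.in
```

```text
clock: 35.05
eef_pos: [625.8, -87.6, 111.3]
eef_rot: [-3.14, -0.0, 1.572]
wrist_force: [-0.3, -0.6, -2.9]
finger_gap: 59.6
finger_force: 30.0
clock: 35.55
eef_pos: [626.1, -88.3, 83.2]
eef_rot: [-3.141, -0.0, 1.571]
wrist_force: [-0.6, -0.3, -4.2]
finger_gap: 59.6
finger_force: 30.0
clock: 36.05
eef_pos: [626.4, -88.4, 82.5]
eef_rot: [3.141, 0.0, 1.571]
wrist_force: [-0.7, 0.6, -3.1]
finger_gap: 59.9
finger_force: 30.0
```

To row units: 1.6 mm is 0.0064, 1 mm is 0.004.

```bash
echo '[{"z": 0.002}, {"z": 0.004}, {"z": 0.0064}, {"z": 0.0064}]' > mv.in && python3 -m creep mv.in
```

```text
clock: 36.45
eef_pos: [626.4, -88.4, 81.3]
eef_rot: [3.141, 0.0, 1.571]
wrist_force: [-3.3, -0.4, 3.4]
finger_gap: 59.9
finger_force: 30.0
```

Units first: shifts go in shares of 250 mm and turns go in shares of 2 pi rad. So 220 mm is 0.88, 185.4 mm is 0.7416.

```bash
echo '[{}, {}, {}, {}, {}]' > mv.in && python3 -m creep mv.in 84
echo '[{"z": -0.1}, {"z": -0.24}, {"z": -0.4}, {"z": -0.4972}, {"z": -0.4972}]' > mv.in && python3 -m creep mv.in
echo '[{"x": 0.16, "y": -0.044}, {"x": 0.34, "y": -0.092}, {"x": 0.52, "y": -0.14}, {"x": 0.7, "y": -0.188}, {"x": 0.88, "y": -0.24}]' > mv.in && python3 -m creep mv.in 66 >/dev/null
echo '[{"x": 0.18, "y": -0.048}, {"x": 0.36, "y": -0.096}, {"x": 0.54, "y": -0.148}, {"x": 0.68, "y": -0.184}, {"x": 0.7416, "y": -0.2012}]' > mv.in && python3 -m creep mv.in>/dev/null
echo '[{}, {"z": 0.08}, {"z": 0.18}, {"z": 0.2}, {"z": 0.2}]' > mv.in && python3 -m creep mv.in
echo '[{"z": 0.1}, {"z": 0.2}, {"z": 0.304}, {"z": 0.304}, {"z": 0.304}]' > mv.in && python3 -m creep mv.in
echo '[{}, {}, {}, {}, {}]' > mv.in && python3 -m creep mv.in 38 20
echo '[{}, {}, {}]' > mv.in && python3 -m creep mv.in 38 28
echo '[{"z": -0.02}, {"z": -0.08}, {"z": -0.2}, {"z": -0.32}, {"z": -0.36}]' > mv.in && python3 -m creep mv.in
```

```text
clock: 36.95
eef_pos: [626.4, -88.4, 80.7]
eef_rot: [3.142, -0.0, 1.571]
wrist_force: [-0.4, 0.5, -0.4]
finger_gap: 83.6
finger_force: 0.0
clock: 37.45
eef_pos: [627.6, -88.6, 209.2]
eef_rot: [3.135, 0.001, 1.571]
wrist_force: [0.1, 0.3, -0.1]
finger_gap: 83.9
finger_force: 0.0
clock: 38.95
eef_pos: [516.3, 315.8, 154.5]
eef_rot: [-3.14, 0.001, 1.57]
wrist_force: [-0.4, -0.4, 0.5]
finger_gap: 66.0
finger_force: 0.0
clock: 39.45
eef_pos: [516.8, 317.0, 80.6]
eef_rot: [3.14, -0.001, 1.57]
wrist_force: [-0.6, 1.1, -0.4]
finger_gap: 66.4
finger_force: 0.0
clock: 39.95
eef_pos: [516.4, 317.3, 80.1]
eef_rot: [3.14, -0.001, 1.571]
wrist_force: [-1.6, -0.1, 6.3]
finger_gap: 45.8
finger_force: 20.0
clock: 40.25
eef_pos: [516.4, 317.3, 80.1]
eef_rot: [3.14, -0.001, 1.571]
wrist_force: [-1.5, -1.8, 6.3]
finger_gap: 45.1
finger_force: 28.0
clock: 40.75
eef_pos: [517.0, 317.5, 173.0]
eef_rot: [3.137, -0.002, 1.571]
wrist_force: [0.4, 0.7, -2.5]
finger_gap: 45.6
finger_force: 28.0
```

To row units: -160 mm is -0.64, -125 mm is -0.5.

```bash
echo '[{"x": -0.08, "y": 0.008}, {"x": -0.22, "y": 0.024}, {"x": -0.36, "y": 0.04}, {"x": -0.5, "y": 0.056}, {"x": -0.64, "y": 0.072}]' > mv.in && python3 -m creep mv.in>/dev/null
echo '[{"x": -0.14, "y": 0.016}, {"x": -0.28, "y": 0.032}, {"x": -0.42, "y": 0.044}, {"x": -0.56, "y": 0.06}, {"x": -0.656, "y": 0.0736}]' > mv.in && python3 -m creep mv.in>/dev/null
echo '[{"z": 0.04}, {"z": 0.12}, {"z": 0.18}, {"z": 0.2}, {"z": 0.2}]' > mv.in && python3 -m creep mv.in
echo '[{"z": 0.028}, {"z": 0.056}, {"z": 0.08}, {"z": 0.104}, {"z": 0.112}]' > mv.in && python3 -m creep mv.in
echo '[{"z": 0.0028}, {"z": 0.0048}, {"z": 0.0048}, {"z": 0.0048}]' > mv.in && python3 -m creep mv.in
echo '[{"z": 0.002}, {"z": 0.004}, {"z": 0.004}, {"z": 0.004}]' > mv.in && python3 -m creep mv.in
```

```text
clock: 42.25
eef_pos: [552.0, -6.5, 118.3]
eef_rot: [-3.14, -0.0, 1.571]
wrist_force: [0.2, -0.4, -2.7]
finger_gap: 46.0
finger_force: 28.0
clock: 42.75
eef_pos: [552.2, -7.0, 90.3]
eef_rot: [-3.141, -0.0, 1.571]
wrist_force: [0.7, 1.0, -2.9]
finger_gap: 45.9
finger_force: 28.0
clock: 43.15
eef_pos: [552.6, -7.0, 90.1]
eef_rot: [3.141, 0.0, 1.571]
wrist_force: [0.0, 0.2, -2.8]
finger_gap: 45.5
finger_force: 28.0
clock: 43.55
eef_pos: [552.5, -7.0, 89.1]
eef_rot: [3.141, 0.0, 1.571]
wrist_force: [-0.6, -0.2, 2.1]
finger_gap: 45.3
finger_force: 28.0
```

To row units: 210 mm is 0.84, -116.6 mm is -0.4664.

```bash
echo '[{}, {}, {}, {}, {}]' > mv.in && python3 -m creep mv.in 68
echo '[{"z": -0.1}, {"z": -0.24}, {"z": -0.4}, {"z": -0.4664}, {"z": -0.4664}]' > mv.in && python3 -m creep mv.in
echo '[{"x": 0.16, "y": 0.026}, {"x": 0.34, "y": 0.056}, {"x": 0.52, "y": 0.084}, {"x": 0.68, "y": 0.112}, {"x": 0.84, "y": 0.136}]' > mv.in && python3 -m creep mv.in 58 >/dev/null
echo '[{"x": 0.16, "y": 0.026}, {"x": 0.32, "y": 0.052}, {"x": 0.44, "y": 0.072}, {"x": 0.4852, "y": 0.0768}, {"x": 0.4852, "y": 0.0768}]' > mv.in && python3 -m creep mv.in>/dev/null
echo '[{"z": 0.04}, {"z": 0.16}, {"z": 0.232}, {"z": 0.24}, {"z": 0.24}]' > mv.in && python3 -m creep mv.in
echo '[{"z": 0.1}, {"z": 0.2}, {"z": 0.2976}, {"z": 0.2976}, {"z": 0.2976}]' > mv.in && python3 -m creep mv.in
echo '[{}, {}, {}, {}, {}]' > mv.in && python3 -m creep mv.in 25 15
echo '[{}, {}, {}]' > mv.in && python3 -m creep mv.in 25 20
echo '[{"z": -0.02}, {"z": -0.08}, {"z": -0.2}, {"z": -0.32}, {"z": -0.36}]' > mv.in && python3 -m creep mv.in
```

```text
clock: 44.05
eef_pos: [552.5, -7.0, 88.8]
eef_rot: [3.142, -0.0, 1.571]
wrist_force: [-0.5, -0.0, 0.2]
finger_gap: 67.9
finger_force: 0.0
clock: 44.55
eef_pos: [553.4, -7.0, 208.0]
eef_rot: [3.137, 0.0, 1.571]
wrist_force: [0.1, -0.3, -0.6]
finger_gap: 68.0
finger_force: 0.0
clock: 46.05
eef_pos: [605.8, 323.2, 145.5]
eef_rot: [-3.141, 0.0, 1.57]
wrist_force: [0.2, 0.3, 0.9]
finger_gap: 58.1
finger_force: 0.0
clock: 46.55
eef_pos: [606.3, 324.3, 72.8]
eef_rot: [3.14, -0.001, 1.57]
wrist_force: [-0.3, 0.1, 0.3]
finger_gap: 58.1
finger_force: 0.0
clock: 47.05
eef_pos: [605.9, 324.5, 71.8]
eef_rot: [3.141, -0.0, 1.571]
wrist_force: [-0.1, 0.7, 5.1]
finger_gap: 32.9
finger_force: 15.0
clock: 47.35
eef_pos: [605.9, 324.4, 71.8]
eef_rot: [3.141, -0.0, 1.571]
wrist_force: [-1.4, -0.5, 5.3]
finger_gap: 32.5
finger_force: 20.0
clock: 47.85
eef_pos: [606.6, 324.8, 165.5]
eef_rot: [3.137, -0.002, 1.571]
wrist_force: [0.5, 0.4, -1.6]
finger_gap: 32.6
finger_force: 20.0
```

To row units: -140 mm is -0.56, -110 mm is -0.44.

```bash
echo '[{"x": -0.08, "y": 0.008}, {"x": -0.2, "y": 0.024}, {"x": -0.32, "y": 0.036}, {"x": -0.44, "y": 0.05}, {"x": -0.56, "y": 0.064}]' > mv.in && python3 -m creep mv.in>/dev/null
echo '[{"x": -0.12, "y": 0.014}, {"x": -0.24, "y": 0.028}, {"x": -0.36, "y": 0.04}, {"x": -0.44, "y": 0.05}, {"x": -0.4732, "y": 0.0536}]' > mv.in && python3 -m creep mv.in>/dev/null
echo '[{"z": 0.04}, {"z": 0.12}, {"z": 0.18}, {"z": 0.2}, {"z": 0.2}]' > mv.in && python3 -m creep mv.in
echo '[{"z": 0.028}, {"z": 0.056}, {"z": 0.08}, {"z": 0.104}, {"z": 0.112}]' > mv.in && python3 -m creep mv.in
echo '[{"z": 0.0028}, {"z": 0.0056}, {"z": 0.0056}, {"z": 0.0056}]' > mv.in && python3 -m creep mv.in
echo '[{"z": 0.002}, {"z": 0.0044}, {"z": 0.0044}, {"z": 0.0044}]' > mv.in && python3 -m creep mv.in
```

```text
clock: 49.35
eef_pos: [634.6, 66.6, 110.0]
eef_rot: [-3.14, 0.0, 1.572]
wrist_force: [-0.2, 0.2, -1.4]
finger_gap: 32.7
finger_force: 20.0
clock: 49.85
eef_pos: [634.8, 66.0, 82.2]
eef_rot: [-3.141, 0.0, 1.571]
wrist_force: [0.3, 0.0, -0.9]
finger_gap: 32.8
finger_force: 20.0
clock: 50.25
eef_pos: [635.1, 66.0, 81.9]
eef_rot: [3.141, -0.0, 1.571]
wrist_force: [-1.1, -1.0, -2.3]
finger_gap: 32.7
finger_force: 20.0
clock: 50.65
eef_pos: [635.2, 66.0, 80.8]
eef_rot: [3.141, -0.0, 1.571]
wrist_force: [-1.1, -0.4, 1.1]
finger_gap: 32.8
finger_force: 20.0
```

Touched down at the expected height. I'll release, rise, move clear and check.

To row units: 160 mm is 0.64, -150 mm is -0.6.

```bash
echo '[{}, {}, {}, {}, {}]' > mv.in && python3 -m creep mv.in 58
echo '[{"z": -0.1}, {"z": -0.24}, {"z": -0.4}, {"z": -0.52}, {"z": -0.52}]' > mv.in && python3 -m creep mv.in
echo '[{"x": 0.16, "y": -0.12}, {"x": 0.28, "y": -0.24}, {"x": 0.4, "y": -0.36}, {"x": 0.52, "y": -0.48}, {"x": 0.64, "y": -0.6}]' > mv.in && python3 -m creep mv.in
echo '[{"x": 0.12, "y": -0.12}, {"x": 0.24, "y": -0.24}, {"x": 0.32, "y": -0.32}, {"x": 0.32, "y": -0.32}, {"x": 0.32, "y": -0.32}]' > mv.in && python3 -m creep mv.in
python3 - <<'E'
from h import *
C=[]
for n in("top","scene"):
    p,d=manip.camera(n); C.append(p[:,:,::-1]); w=cloud(n,d)
    for nm,c,z,r in(("pot",(501.3,-306.3),114,38),("small",(635,66),130,42),("med",(552,-7),138,42),("large",(626,-88),127,42),("weight",(548,-80),32,24)):
        q=w[(np.hypot(w[...,0]-c[0],w[...,1]-c[1])<r)&(abs(w[...,2]-z)<3)]
        if len(q)>20: print(n,nm,len(q),q.mean(0).round(1))
cv2.imwrite("pics/c8.png",np.vstack([cv2.resize(C[0][140:260,260:540],(700,300)),cv2.resize(C[1][150:300,110:460],(700,300))]))
print(manip.read_state()["clock"])
E
```

```text
clock: 51.15
eef_pos: [635.0, 66.0, 80.5]
eef_rot: [-3.142, -0.0, 1.571]
wrist_force: [0.4, -0.3, -0.5]
finger_gap: 57.7
finger_force: 0.0
clock: 51.65
eef_pos: [636.5, 66.1, 215.5]
eef_rot: [3.134, -0.0, 1.571]
wrist_force: [-0.2, 0.3, 0.0]
finger_gap: 57.8
finger_force: 0.0
clock: 52.15
eef_pos: [483.4, 226.9, 209.7]
eef_rot: [-3.141, 0.0, 1.571]
wrist_force: [0.4, 0.8, -0.3]
finger_gap: 57.9
finger_force: 0.0
clock: 52.65
eef_pos: [404.9, 306.0, 210.1]
eef_rot: [-3.141, 0.0, 1.572]
wrist_force: [0.8, -0.2, 0.5]
finger_gap: 57.6
finger_force: 0.0
top pot 779 [ 500.6 -304.7  113.7]
top small 180 [633.9  67.4 129.7]
top med 154 [551.1  -5.9 137.8]
top large 667 [625.3 -87.5 126.6]
top weight 90 [549.4 -75.1  31.9]
scene pot 731 [ 503.9 -309.1  114. ]
scene small 120 [635.4  63.6 130. ]
scene med 90 [552.1  -8.9 137.8]
scene large 541 [626.8 -91.2 127.2]
scene weight 74 [550.  -77.7  31.8]
52.75
```

View pics/c8.png

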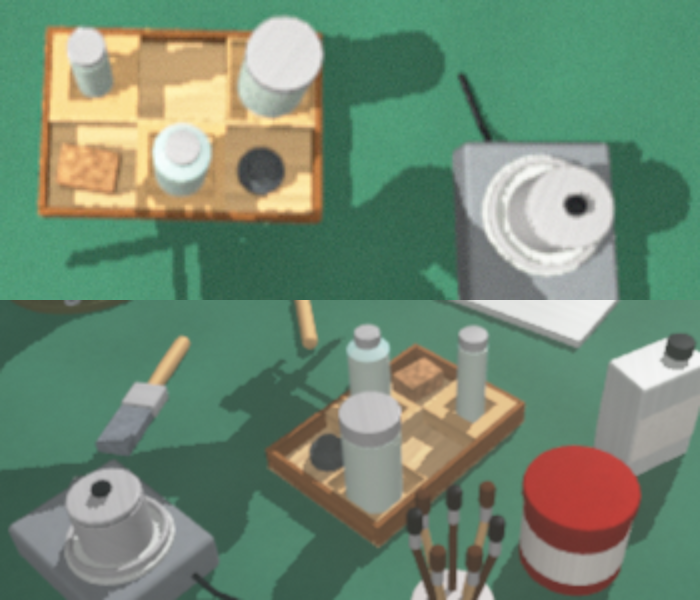

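All three jars are upright in their own wells (top view: small (90,60), large (280,60), medium (182,155)). The weight (260,170) hasn't moved, and the pot (565,210) is in the ring. Tops are at the right heights and the arm is clear.

```bash
python3 -c "from cell import manip; print(manip.sign_off())"
```

```text
the job is handed in; nothing more can be done
None
```

The job is handed in at about 53 s: the pot stands upright in the warmer's ring, the three jars are back in their own compartments, and the weight was left in its bay.

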